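# Lock the dried-fruit chest with its hasp and pin

## Task

Lock the dried-fruit chest: first swing its hasp down over the brass loop until it lies flat against the chest. Then put the red-gripped pin in the sloping wooden rest, red grip at the upper end, let go of it there, take it again another way so that it hangs point down, and put it down through the loop from above until the red grip sits on the loop, and let go. Leave the other things on the bench where they are.

Things in the scene. Friction and masses are not known exactly. Their poses are not given: they have to be found in the camera images.
- chest: Blue chest, closed white lid, fixed to the bench: 160 deep (its x), 240 wide (its y), 130 high (mm, as all sizes here). Origin: centre of its underside. The front, with hasp and loop, is the face at its own x = -80 and looks AWAY from the robot (the chest's own -x points roughly to world +x).
- hasp_hinge (a point): Middle of the hasp's hinge line, on the chest's front at its x = -87, 119 above the bench (lid top 130; the lid's front edge is at x = -83). The line runs along the chest's y. Axes as the chest's.
- hasp (a joint): Hasp angle, rad. 0: hanging down flat along the front, shut (a stop). Grows as the lower edge swings outwards and up: 1.57 level, 3.14 would be straight up; starts at 1.7 to 2.4. Stiff hinge, 0.1 N m of friction: it stays where it is left.
- hasp_edge (a point): Middle of the hasp's free edge, 92 from the hinge line. The hasp: dark steel plate 4 thick (centred on the hinge line), 60 wide, 92 long, with a window 40 wide, 42 to 73 from the hinge, which passes over the loop. From 2 to 42 from the hinge it is solid and can be pushed there, clear above the loop.
- loop_mid (a point): Nominal centre of the loop's hole at its upper face, 74 above the bench, 32 out from the front; axes as the chest's. Brass loop: level eye 8 thick, 26 wide, sticking 50 out; hole 22 (chest x) by 14 (chest y), open below. It is bolted up to 7 to either side of this point along the chest's y, how far is not told: look or feel. True in x and z; rigid.
- pin: Pin, about 60 g: steel shank 10 thick, 56 long, its last 5 tapering to 6, under a square red grip 24 x 24, 36 long. Origin: on the axis at the grip's underside (shoulder); z runs along the axis out through the grip, x and y square to the grip's faces. Starts lying on the bench, two grip faces upright, tip slightly lower, shoulder centre 12 above the bench.
- pin_grip (a point): Centre of the pin's red grip, 18 from the shoulder.
- pin_tip (a point): End of the pin's shank, 56 from the shoulder. Axes as the pin's.
- rest: Wooden pin rest, fixed to the bench: base 90 (its x) by 60, 10 high, with an open V channel sloping at 45 degrees, upper end to its own -x (roughly towards the robot). Origin: centre underside. Channel 46 long, lips 13 either side of the pin's axis and 6 above it. The shank lies in it, the shoulder stops on its upper end, the grip stands free beyond.
- rest_top (a point): Where the middle of the pin's shoulder lies when the pin is in the rest: rest's x = -14, 56 above the bench. Axes as the rest's.
- rest_foot (a point): Where the pin's tip lies when it is in the rest: rest's x = 25.6, 16.4 above the bench.
- jar: bystander: amber jar with brass lid, 70 across, 90 high (mm).
- can: bystander: steel can with yellow label, 64 across, 80 high (mm).
- bowl: bystander: white bowl, 120 across, 50 high (mm).
- cup: bystander: green cup, 72 across, 60 high (mm).
- cutter: bystander: dark steel ring cutter, 84 across, 35 high (mm).
- scraper: bystander: spatula lying on the bench.
- brush: bystander: brush lying on the bench.
Not all that is in view belongs to the job. What is shaped like the rest but blue or purple is not meant.

How it is judged:
On the way, in this order (a step that is already met when the one before it is completed fails the run):
1. the hasp hangs flat against the chest's front over the loop (angle below 0.1 rad) (value of joint hasp below 0.1 rad), for 0.2 s.
2. the pin lies in the sloping rest, grip uppermost (shoulder and tip within 12 mm of their places there), let go of and still (distance between pin and rest_top below 0.012 m and distance between pin_tip and rest_foot below 0.012 m and contact force between the fingers and pin below 0.05 N and linear speed of pin below 0.02 m/s), for 0.2 s.
At the end, for the whole second after the job is handed in: The hasp is shut (angle below 0.1 rad) and the pin stands through the loop: upright within 0.2 rad, grip uppermost with its underside within 6 mm of the loop's upper face, axis within the loop's hole wherever the loop sits, let go of and at rest; no bystander was moved more than 40 mm (value of joint hasp below 0.1 rad and x of pin in the frame of loop_mid between -0.012 and 0.012 m and x of pin_tip in the frame of loop_mid between -0.012 and 0.012 m and y of pin in the frame of loop_mid between -0.013 and 0.013 m and y of pin_tip in the frame of loop_mid between -0.013 and 0.013 m and z of pin in the frame of loop_mid between -0.004 and 0.006 m and angle between pin's own z axis and vertical below 0.2 rad and z of pin_tip in the frame of loop_mid below -0.045 m and contact force between the fingers and pin below 0.05 N and linear speed of pin below 0.02 m/s); the robot touches nothing.
It fails at once if a bystander is moved more than 40 mm (distance of any of jar, can, bowl, cup, cutter, scraper, brush from where it was at the start of the episode above 0.04 m).
It also fails if it takes over 72 s, if anything falls off the work surface, if the arm or the gripper's body presses on something with over 40 N, if the wrist force passes 120 N, or if a joint passes its speed limit or range.

## Robot

A 6-joint arm with a two-finger parallel gripper is mounted at the origin on the work surface. World frame = base frame: x ahead of the robot, y to its left, z up, the work surface at z = 0. Lengths are in m, angles in rad, forces in N, time in s.
With the tool pointing down it reaches from about 0.35 to 0.975 m from the base axis. Payload 4.9 kg.
Tool frame: the origin (TCP) lies midway between the tips of the shut fingers; the grasp point (between the pads) lies 19 mm behind it; z points along the fingers, y is the line along which they close (so a half turn about z gives the same grasp; the last joint's range is limited). The gripper opens to 85 mm and grips with 20 to 120 N. Pads are 22 mm wide; open, the fingers measure 114 mm over their backs; the gripper's body (76 mm by 85 mm) begins 54 mm behind the grasp point. The pads swing forward as they close: fully open they stand 13 mm farther back than shut.
Start: joints at [-1.277, 0.053, 1.613, -0, 1.476, -0.119], TCP at [0.251, -0.572, 0.231] pointing down, gripper open.
Joint ranges: [-3.01, 3.01], [-1.01, 2.22], [0.06, 2.58], [-1.02, 4.17], [0.09, 2.62], [-3.14, 3.14]. Speed limits (rad/s): [2.57, 2.57, 3.14, 3.14, 3.14, 3.14].

## Interface

Orientations are given as a rotation vector (axis times angle).
In Python, from station import ctrl gives the robot as it stands. The module is installed in compiled form; this text tells all that it offers.
- The arm moves only by the shell command python3 -m handwheel 'ROWS' [OPENING] [FORCE]. ROWS is JSON, a list of rows, each a list of 2 entries, a list of its own where there are three numbers: the shift along the tool's x, y, z in cm, then the turn, a rotation vector about the tool's x, y, z in rad. In form: [[[tx, ty, tz], [ax, ay, az]], ...]. A call has 1 to 5 rows; each row is the pose to reach, as a shift and turn from the pose commanded when the call began, along the tool's axes at that moment; what a row does not reach only later rows make up. A row lasts 1/8 s, in which the tool goes at most 62.5 mm and 10.7 degrees, less where a joint would pass 70% of its speed; a pose out of reach is approached as far as the arm can. A call with a gripper value outside its range is refused whole. OPENING is the gripper's target within -1 to 1 (shut at 1, half-way at 0, fully open at -1), set as the call begins (- or left out, the last holds). The fingers move at their own pace and stop on an object; FORCE is the grip in N (left out, the last holds). Time passes only in rows, so rows that repeat a pose let the fingers close. It gives the time, the measured TCP pose, the force, the opening and the grip force at its end, in the units of the state.
- ctrl.get_obs(): the state, without advancing time (a new reading comes with each control period).
- ctrl.get_image(name): name is "side" or "top" or "wrist"; returns the picture (384x512x3 uint8, blue, green, red); there is no depth.
- ctrl.calibration(name): a dict with "fx", "fy", "cx", "cy" (pixels), "R" (3x3) and "t" (3): a world point X has camera coordinates R X + t. Camera axes: x right, y down, z forward; pixel columns grow to the right and rows downward; lengths in m; the calibration is good to about 2 mm. A picture is of the moment at which its call begins: read the wrist's pose just before it. calibration takes no time and is no camera call; for the wrist camera it gives the pose at the moment of the call.
- ctrl.finish_job(): hands the job in; it is judged then, once.
Trained networks look in the newest picture that a camera, given by its name, has taken for a name from the list of things; names that differ only in an ending like _2 or _b are one class to them, and where a whole thing is asked for, a point or a joint stands for the part that bears it (a point fixed in the world has none). Each returns a list of dicts, best first, with "score" (0 to 1); they miss things now and then, are a little off and sometimes report something else, mostly with a low value. They report only what shows in the picture. A call takes as long as a camera call. They do not tell look-alikes from the thing itself.
- ctrl.look_for(camera, query): "position" ([column, row] in pixels, amid what is visible of it).
- ctrl.landmark_of(camera, query): "position" ([column, row] in pixels: a listed point, or the origin of a listed thing).
The state is a dict: "t": time; "q": joint angles; "dq": joint speeds; "effort": joint torques, N m; "tool_pos": TCP position; "tool_rot": TCP orientation; "contact_force": force on the tool from outside, world axes, zero at the start; "wrist_torque": the same for the moment, N m; "opening": finger opening in m; "grip_force": force on a finger pad.
Only numpy, scipy, OpenCV 4.12 (cv2) and the standard library are available. Lean on these libraries where they do the work, as an engineer would, in place of code of your own. Each camera call takes 0.05 s, during which the arm holds its last target. There are 200 camera calls.

## Working session

There is one attempt and no reset: what is moved stays moved. The work goes in short steps, Python scripts to look and compute and a shell command to move; the robot and the scene stay as the last step left them, time stands still between calls to the robot, and variables do not carry over. Pictures are saved under pics/ and viewed, at most 10 in all, crops included, and the job is handed in when it is done.

```bash
mkdir -p pics; cat > h.py <<'E'
import numpy as np, cv2
from scipy.spatial.transform import Rotation as Ro
from station import ctrl
np.set_printoptions(precision=4,suppress=True)
def proj(c,X):
    p=np.array(c["R"])@np.asarray(X,float)+np.array(c["t"]); return np.array([c["fx"]*p[0]/p[2]+c["cx"],c["fy"]*p[1]/p[2]+c["cy"]])
def ray(c,uv):
    R=np.array(c["R"]);d=R.T@np.array([(uv[0]-c["cx"])/c["fx"],(uv[1]-c["cy"])/c["fy"],1]);return -R.T@np.array(c["t"]),d/np.linalg.norm(d)
def tri(*cu):
    A=np.zeros((3,3));b=np.zeros(3)
    for c,uv in cu:
        o,d=ray(c,uv);M=np.eye(3)-np.outer(d,d);A+=M;b+=M@o
    return np.linalg.solve(A,b)
def atz(c,uv,z):
    o,d=ray(c,uv);return o+d*(z-o[2])/d[2]
E
python3 - <<'E'
from h import *
o=ctrl.get_obs();print(o)
ims={}
for n in ("side","top","wrist"):
    ims[n]=ctrl.get_image(n);cv2.imwrite(f"pics/{n}0.png",ims[n]);c=ctrl.calibration(n);R=np.array(c["R"]);print(n,c["fx"],-R.T@np.array(c["t"]),R[2])
cv2.imwrite("pics/both0.png",cv2.resize(np.vstack([ims["side"],ims["top"]]),(400*512//384*3//2,600*1) if 0 else (400,600)))
for n in ("side","top"):
    for q in ("hasp_hinge","hasp_edge","loop_mid","pin","pin_grip","pin_tip","rest","rest_top","rest_foot","chest"):
        print(n,q,[(np.round(d["position"],1).tolist(),round(d["score"],2)) for d in ctrl.landmark_of(n,q)[:4]])
E
```

```text
{'t': 0.0, 'q': array([-1.277 ,  0.0534,  1.6143,  0.    ,  1.476 , -0.119 ]), 'dq': array([ 0.0008, -0.0006, -0.0016,  0.0007, -0.0003,  0.    ]), 'effort': array([ -0.0011, -39.3682, -37.0176,  -0.0002,   0.0071,  -0.    ]), 'tool_pos': array([ 0.2506, -0.5719,  0.23  ]), 'tool_rot': array([-3.0729, -0.6434,  0.0003]), 'contact_force': array([-0.3091,  0.3028,  0.2405]), 'wrist_torque': array([-0.0479, -0.0045,  0.0104]), 'grip_force': 0.0, 'opening': 0.08555226651605466}
side 442.5311040103311 [0.3058 1.0986 0.9589] [ 0.1541 -0.7708 -0.6182]
top 428.64159944612663 [ 0.4473 -0.0025  1.6468] [ 0.0694 -0.0092 -0.9975]
wrist 296.61859228595154 [ 0.3124 -0.5449  0.3728] [-0.2433 -0.1032 -0.9644]
side hasp_hinge [([247.7, 177.9], 0.71), ([239.7, 152.5], 0.54), ([244.5, 351.4], 0.24)]
side hasp_edge [([220.0, 166.6], 0.87), ([202.9, 190.9], 0.69)]
side loop_mid [([233.9, 188.2], 0.96)]
side pin [([257.8, 286.6], 0.74), ([217.6, 163.5], 0.25)]
side pin_grip [([254.8, 284.8], 0.66)]
side pin_tip [([232.4, 293.9], 0.67)]
side rest [([338.1, 176.8], 0.88), ([327.5, 195.7], 0.8), ([328.2, 151
[... 272 characters left out ...]
269.2, 209.2], 0.88)]
top hasp_hinge [([262.8, 176.7], 0.8)]
top hasp_edge [([261.2, 155.9], 0.9), ([337.6, 216.6], 0.36), ([313.7, 145.7], 0.36)]
top loop_mid [([337.5, 220.2], 0.24)]
top pin [([337.7, 216.3], 0.59), ([167.4, 208.2], 0.5)]
top pin_grip [([169.4, 213.3], 0.68), ([331.4, 209.9], 0.63)]
top pin_tip [([161.6, 194.2], 0.44)]
top rest [([338.9, 213.8], 0.7), ([367.6, 247.8], 0.68), ([289.3, 254.4], 0.58)]
top rest_top [([291.2, 258.1], 0.92), ([371.2, 253.8], 0.89), ([337.2, 217.7], 0.65), ([269.9, 138.3], 0.52)]
top rest_foot [([335.0, 211.0], 0.77), ([328.0, 250.3], 0.64), ([284.5, 246.3], 0.59), ([367.2, 241.6], 0.57)]
top chest [([336.0, 214.7], 0.65), ([260.1, 204.1], 0.59)]
```

View pics/top0.png

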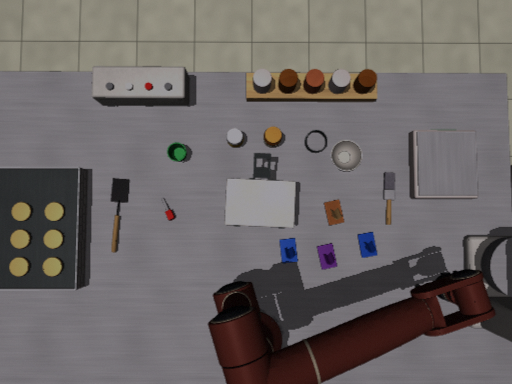

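View pics/side0.png

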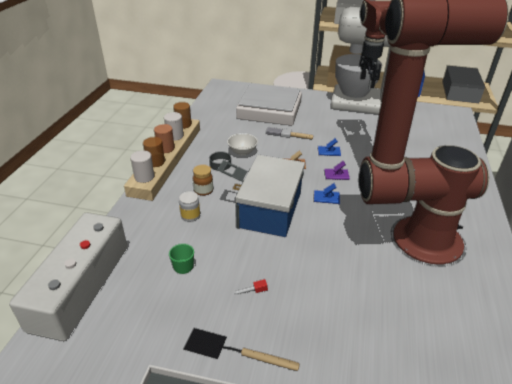

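Top view: chest lid at (260,203), hasp sticking out at (262,165), red pin at (168,210), with the wooden rest at (334,212). The blue and purple rests are at (289,250), (368,244) and (327,256). The side view shows the pin at (258,286) and the hasp edge near (230,195), with the wooden rest behind the chest.

```bash
python3 - <<'E'
from h import *
s,t=[ctrl.calibration(n) for n in("side","top")]
print("grip",tri((s,(259,286)),(t,(169.4,213.3))),atz(t,(169.4,213.3),.012),"tip",tri((s,(236,292)),(t,(164.5,198))),atz(t,(164.5,198),.01))
print("rest top",atz(t,(337,217.7),.056),"foot",atz(t,(332,207),.016),"restc",atz(t,(334,212),.01))
print("hinge",tri((s,(239.7,190)),(t,(262.8,176.7))),"edge",tri((s,(220,166.6)),(t,(261.2,155.9))),tri((s,(202.9,190.9)),(t,(261.2,155.9))))
ST,SS=cv2.imread("pics/top0.png"),cv2.imread("pics/side0.png")
# lid corners from white mask in top
hsv=cv2.cvtColor(ST,cv2.COLOR_BGR2HSV)
m=((hsv[...,1]<40)&(hsv[...,2]>185)).astype(np.uint8);n,l,st,ce=cv2.connectedComponentsWithStats(m)
k=l[203,260];r=cv2.minAreaRect(np.argwhere(l==k)[:,::-1].astype(np.float32));b=cv2.boxPoints(r);print(st[k]);
for p in b: print(p,atz(t,p,.13))
a=cv2.resize(ST[120:280,140:400],None,fx=3,fy=3,interpolation=2);cv2.imwrite("pics/a.png",a)
b=cv2.resize(SS[140:320,170:370],None,fx=3,fy=3,interpolation=2);cv2.imwrite("pics/b.png",b)
E
```

```text
grip [0.4713 0.3215 0.0177] [0.4726 0.3228 0.012 ] tip [0.5301 0.3441 0.0028] [0.5309 0.3428 0.01  ]
rest top [ 0.4564 -0.3068  0.056 ] foot [ 0.4973 -0.2959  0.016 ] restc [ 0.4784 -0.3044  0.01  ]
hinge [ 0.6127 -0.0306  0.058 ] edge [ 0.6763 -0.0234  0.1465] [ 0.7149 -0.0188  0.0412]
[     0      0    512    384 196608]
[-0.  0.] [1.2453 0.9267 0.13  ]
[511.   0.] [ 1.2564 -0.9435  0.13  ]
[511. 383.] [-0.1138 -0.8888  0.13  ]
[  0. 383.] [-0.1097  0.8688  0.13  ]
```

View pics/a.png

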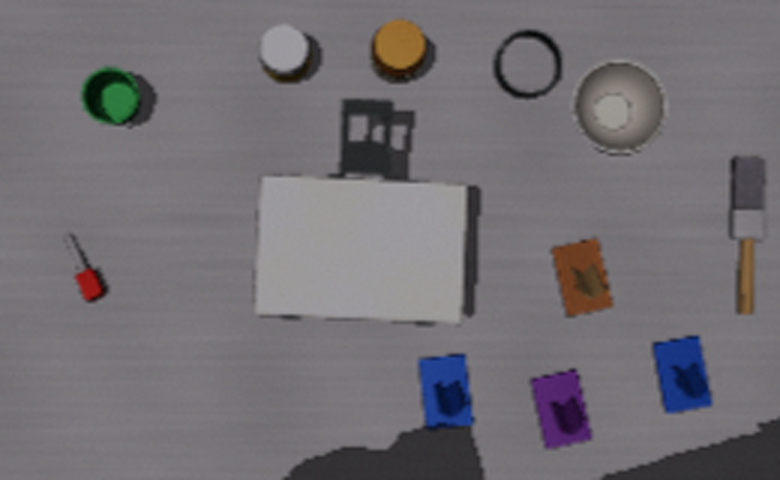

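View pics/b.png

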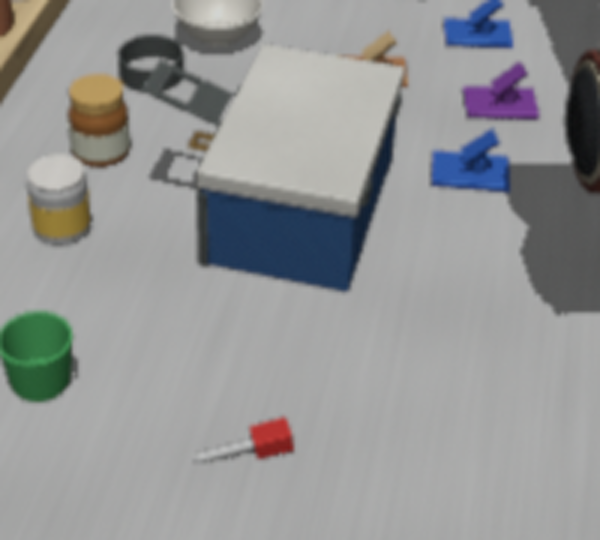

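Crop a: lid corners at (263,177), (467,184), (462,322) and (257,313). Hasp edge is at (367,101), and the orange rest base corners are (552,247), (597,238), (612,305) and (568,317). Crop b: hasp hinge is around (222,108), its edge at (155,78), and the loop at (203,140).

```bash
python3 - <<'E'
from h import *
s,t=[ctrl.calibration(n) for n in("side","top")]
A=lambda u,v,z:atz(t,(u/3+140,v/3+120),z)
C=[A(263,177,.13),A(467,184,.13),A(462,322,.13),A(257,313,.13)]
print(np.array(C)); c=np.mean(C,0); y=(C[0]+C[3]-C[1]-C[2])[:2]; print("width",np.linalg.norm(y)/2,"depth",np.linalg.norm(C[0]+C[1]-C[2]-C[3])/2)
y/=np.linalg.norm(y); out=np.array([y[1],-y[0]]); # chest -x
print("out dir",out,"yaw",np.arctan2(out[1],out[0]))
fm=(C[0]+C[1])[:2]/2 # front lid edge mid, chest x=-83
h=np.r_[fm+out*.004,.119]; L=np.r_[fm+out*(.112-.083),.074]
print("front mid",fm,"hinge",h,"loop",L)
loopimg=proj(s,L),proj(s,h);print("proj side loop,hinge",loopimg, "crop",[(p-[170,140])*3 for p in loopimg])
e=tri((s,(170+155/3,140+78/3)),(t,(140+367/3,120+101/3)));d=e-h;print("edge",e,"len",np.linalg.norm(d),"angle",np.arctan2(d[:2]@out,-d[2]))
B=[A(552,247,.01),A(597,238,.01),A(612,305,.01),A(568,317,.01)];B=np.array(B);bc=B.mean(0);rx=(B[0]+B[1]-B[2]-B[3])[:2]/2;print("rest",bc,np.linalg.norm(rx),"yaw",np.arctan2(rx[1],rx[0]))
u=rx/np.linalg.norm(rx);print("top",bc[:2]-.014*u,"foot",bc[:2]+.0256*u)
for n,p in dict(restc=A(582,277,.01),jar=A(400,48,.09),can=A(285,50,.08),cup=A(112,97,.06)).items():print(n,p)
E
```

```text
[[ 0.5927  0.0947  0.13  ]
 [ 0.5848 -0.147   0.13  ]
 [ 0.4219 -0.1403  0.13  ]
 [ 0.4322  0.1008  0.13  ]]
width 0.24151998279007833 depth 0.16186090409251594
out dir [ 0.9993 -0.0376] yaw -0.037653013977704056
front mid [ 0.5888 -0.0261] hinge [ 0.5928 -0.0263  0.119 ] loop [ 0.6178 -0.0272  0.074 ]
proj side loop,hinge (array([239.2082, 186.6693]), array([246.4279, 176.8713])) crop [array([207.6246, 140.0079]), array([229.2837, 110.6138])]
edge [ 0.6785 -0.0287  0.146 ] len 0.08991757872474741 angle 1.875566059279268
rest [ 0.4775 -0.3047  0.01  ] 0.08911917865734155 yaw 0.21260954355092668
top [ 0.4638 -0.3077] foot [ 0.5025 -0.2993]
restc [ 0.4771 -0.3044  0.01  ]
jar [ 0.7555 -0.0695  0.09  ]
can [0.7546 0.0718 0.08  ]
cup [0.6989 0.2873 0.06  ]
```

```bash
cat >> h.py <<'E'
def Rdown(yaw,pitch=0):
    """tool x at yaw, z down; pitch>0 turns tool about its y so z tips towards -x(heading) i.e. back; pitch<0 forward"""
    x=np.array([np.cos(yaw),np.sin(yaw),0]);z=np.array([0,0,-1.]);R=np.c_[x,np.cross(z,x),z]
    return Ro.from_matrix(R)*Ro.from_rotvec([0,-pitch,0])
def rel(pos,R):
    o=ctrl.get_obs();R0=Ro.from_rotvec(o["tool_rot"]);s=R0.inv().apply(np.array(pos)-o["tool_pos"])*100
    print("t %.2f"%o["t"],"shift cm",np.round(s,2),"turn",np.round((R0.inv()*R).as_rotvec(),4),"| at",o["tool_pos"],"F",o["contact_force"],"op",round(o["opening"],4))
H=np.array([.5928,-.0263,.119]);OUT=np.array([.9993,-.0376,0]);CY=-.0377
E
python3 - <<'E'
from h import *
rel(H+OUT*.024+[0,0,.08],Rdown(CY))
print(Rdown(0,.7).apply([0,0,1]),Rdown(0,.7).apply([1,0,0]))
E
```

```text
t 1.15 shift cm [ 55.41 -35.26   3.23] turn [0.     0.     0.4505] | at [ 0.2507 -0.5725  0.2313] F [ 0.2675 -0.0071  0.5248] op 0.0854
[-0.6442  0.     -0.7648] [ 0.7648  0.     -0.6442]
```

```bash
python3 -m handwheel '[[[55.4,-35.3,2],[0,0,0.45]],[[55.4,-35.3,2],[0,0,0.45]],[[55.4,-35.3,2],[0,0,0.45]],[[55.4,-35.3,2],[0,0,0.45]],[[55.4,-35.3,2],[0,0,0.45]]]' 1 40
python3 - <<'E'
from h import *
rel(H+OUT*.024+[0,0,.08],Rdown(CY))
E
```

```text
t: 1.78
tool_pos: [0.425, -0.3122, 0.2221]
tool_rot: [3.14, -0.059, 0.001]
contact_force: [1.0, -0.8, 0.2]
opening: -0.0001
grip_force: 0.0
t 1.77 shift cm [ 18.09 -29.2    2.31] turn [ 0.0005 -0.0008  0.0002] | at [ 0.425  -0.3122  0.2221] F [ 0.9851 -0.816   0.2204] op -0.0001
```

```bash
python3 -m handwheel '[[[18.1,-29.2,2.3],[0,0,0]],[[18.1,-29.2,2.3],[0,0,0]],[[18.1,-29.2,2.3],[0,0,0]],[[18.1,-29.2,2.3],[0,0,0]],[[18.1,-29.2,2.3],[0,0,0]]]'
python3 -m handwheel '[[[0,0,0],[0,0,0]]]'
python3 - <<'E'
from h import *
rel(H+OUT*.024+[0,0,.08],Rdown(CY))
c=ctrl.calibration("wrist");cv2.imwrite("pics/w1.png",ctrl.get_image("wrist"))
for q in("hasp_hinge","hasp_edge","loop_mid"):print(q,[(np.round(d["position"],1).tolist(),round(d["score"],2)) for d in ctrl.landmark_of("wrist",q)[:3]])
print(proj(c,H),proj(c,H+OUT*.0876+[0,0,.0276]),proj(c,H+OUT*.025-[0,0,.045]))
E
```

```text
t: 2.4
tool_pos: [0.5992, -0.0533, 0.2012]
tool_rot: [3.141, -0.058, 0.001]
contact_force: [0.9, 0.3, -1.0]
opening: -0.0002
grip_force: 0.0
t: 2.52
tool_pos: [0.5993, -0.0516, 0.2004]
tool_rot: [-3.14, 0.05, 0.001]
contact_force: [0.3, 0.5, -0.3]
opening: 0.0002
grip_force: 0.0
t 2.52 shift cm [ 1.67 -2.49  0.14] turn [-0.0008  0.0006  0.0061] | at [ 0.5993 -0.0516  0.2004] F [ 0.2592  0.4776 -0.3282] op 0.0002
hasp_hinge [([224.3, 208.3], 0.62)]
hasp_edge [([214.5, 81.2], 0.76)]
loop_mid [([229.1, 167.6], 0.95)]
[221.9479 209.7906] [214.3831  90.8799] [226.2536 168.3738]
```

View pics/w1.png

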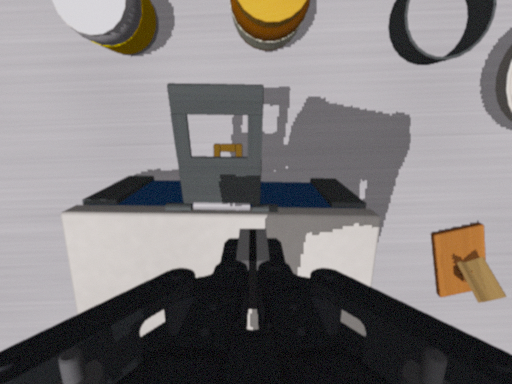

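The wrist view shows the hasp plate from the hinge (222,205) to its edge (215,85). The brass loop end shows through its window at (228,150), and the wooden rest is at (465,262). This agrees with the model.

```bash
python3 -m handwheel '[[[1.7,-2.5,0],[0,0,0]],[[1.7,-2.5,2],[0,0,0]],[[1.7,-2.5,4],[0,0,0]],[[1.7,-2.5,5],[0,0,0]]]'
python3 -m handwheel '[[[0,0,1.2],[0,0,0]],[[0,0,2.4],[0,0,0]],[[0,0,3.6],[0,0,0]],[[0,0,4.8],[0,0,0]],[[0,0,6],[0,0,0]]]'
python3 -m handwheel '[[[-0.4,0,0],[0,0,0]],[[-0.8,0,0],[0,0,0]],[[-0.8,0,0],[0,0,0]]]'
python3 - <<'E'
from h import *
rel(H+OUT*.014+[0,0,-.03],Rdown(CY))
E
```

```text
t: 3.22
tool_pos: [0.6141, -0.0316, 0.1478]
tool_rot: [-3.141, 0.061, 0.007]
contact_force: [-0.0, -0.1, -0.1]
opening: 0.0003
grip_force: 0.0
t: 3.85
tool_pos: [0.6193, -0.0313, 0.0939]
tool_rot: [3.14, -0.058, 0.012]
contact_force: [2.7, -0.1, 5.0]
opening: 0.0001
grip_force: 2.3
t: 4.22
tool_pos: [0.6096, -0.0307, 0.0908]
tool_rot: [3.141, -0.059, 0.008]
contact_force: [8.8, -1.0, -4.3]
opening: -0.0006
grip_force: 4.4
t 4.22 shift cm [-0.3  -0.38  0.17] turn [ 0.0003 -0.0053  0.0003] | at [ 0.6096 -0.0307  0.0908] F [ 8.7797 -0.9743 -4.296 ] op -0.0006
```

```bash
python3 -m handwheel '[[[-0.2,0,0],[0,0,0]],[[-0.4,0,0],[0,0,0]],[[-0.4,0,0],[0,0,0]]]'
python3 -m handwheel '[[[-0.2,0,0],[0,0,0]],[[-0.3,0,0],[0,0,0]],[[-0.3,0,0],[0,0,0]]]'
python3 - <<'E'
from h import *
rel(H+OUT*.014+[0,0,-.03],Rdown(CY))
E
```

```text
t: 4.6
tool_pos: [0.6097, -0.0308, 0.091]
tool_rot: [3.14, -0.059, 0.026]
contact_force: [23.8, -1.0, -14.8]
opening: 0.0002
grip_force: 12.0
t: 4.97
tool_pos: [0.6097, -0.0308, 0.0913]
tool_rot: [3.14, -0.06, 0.039]
contact_force: [36.3, 0.4, -22.8]
opening: -0.0003
grip_force: 17.6
t 4.97 shift cm [-0.31 -0.39  0.22] turn [ 0.0002 -0.0248 -0.0004] | at [ 0.6097 -0.0308  0.0913] F [ 36.2776   0.4092 -22.8123] op -0.0003
```

```bash
python3 -m handwheel '[[[2,0,0],[0,0,0]],[[2.5,0,0],[0,0,0]],[[2.5,0,-6],[0,0,0]],[[2.5,0,-10],[0,0,0]],[[2.5,0,-10],[0,0,0]]]'
python3 - <<'E'
from h import *
s=ctrl.get_image("side");w=ctrl.get_image("wrist");c=ctrl.calibration("wrist")
a=cv2.resize(s[130:240,190:300],(440,440),interpolation=2);w=cv2.resize(w,(360,270))
a=cv2.resize(a,(360,360));cv2.imwrite("pics/c.png",np.hstack([a,cv2.copyMakeBorder(w,45,45,0,0,0)]))
for q in("hasp_hinge","hasp_edge","loop_mid"):
  for n in("side","wrist"):print(n,q,[(np.round(d["position"],1).tolist(),round(d["score"],2)) for d in ctrl.landmark_of(n,q)[:3]])
S=ctrl.calibration("side")
for a in(0,.2,.4,.6):
  e=H+.092*(OUT*np.sin(a)-np.array([0,0,np.cos(a)]));print(a,proj(S,e),proj(c,e))
L=H+OUT*.025-[0,0,.045];print("loop",proj(S,L),proj(c,L))
rel(L,Rdown(CY))
E
```

```text
t: 5.6
tool_pos: [0.6279, -0.0315, 0.196]
tool_rot: [3.14, -0.058, 0.012]
contact_force: [0.2, -0.1, -0.4]
opening: 0.0001
grip_force: 0.0
side hasp_hinge [([246.7, 179.3], 0.74)]
wrist hasp_hinge [([248.4, 242.9], 0.57)]
side hasp_edge []
wrist hasp_edge [([246.7, 201.5], 0.56)]
side loop_mid [([233.1, 184.6], 0.92)]
wrist loop_mid [([246.9, 194.9], 0.74)]
0 [246.5097 199.0622] [249.9135 207.9238]
0.2 [241.2922 197.6968] [249.8478 192.0911]
0.4 [236.2782 195.5356] [249.7497 176.9931]
0.6 [231.6443 192.6546] [249.617  162.8656]
loop [239.2006 186.6638] [249.3853 197.8559]
t 6.00 shift cm [-0.73 -0.35 11.53] turn [-0.0004  0.0028  0.0005] | at [ 0.6252 -0.0311  0.1893] F [-0.3841  0.2678  0.6447] op 0.0001
```

View pics/c.png

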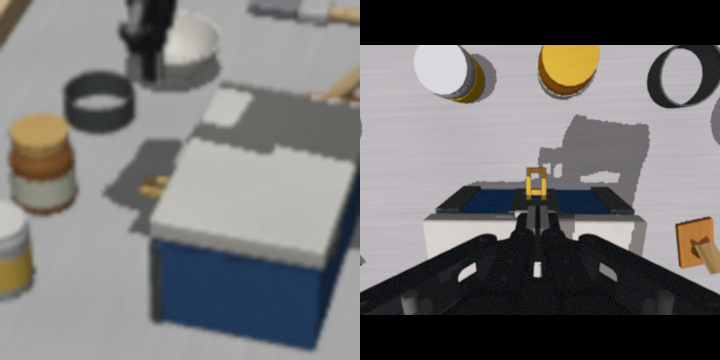

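The side crop shows the loop sticking out with the hasp down. In the wrist view the yellow loop comes through the window at about (247,195) full scale, flush with the front. The hasp is shut, so I'll measure the loop sideways by colour.

```bash
python3 - <<'E'
from h import *
w=ctrl.get_image("wrist");c=ctrl.calibration("wrist")
cv2.imwrite("pics/w2.png",w)
hsv=cv2.cvtColor(w,cv2.COLOR_BGR2HSV)[160:235,200:300]
m=(hsv[...,1]>120)&(hsv[...,0]>12)&(hsv[...,0]<35)&(hsv[...,2]>70)
for r in range(0,75,3):
    k=np.flatnonzero(m[r]); 
    if len(k): print(r+160,k.min()+200,k.max()+200,len(k), atz(c,((k.min()+k.max()+1)/2+200,r+160.5),.074), (k.max()-k.min()+1))
b=(hsv[...,2]<75)&(hsv[...,1]<90)
for r in range(25,60,3):
    k=np.flatnonzero(b[r]); print(r+160,k.min()+200,k.max()+200) if len(k) else 0
E
```

```text
175 238 264 27 [ 0.6386 -0.03    0.074 ] 27
178 238 264 27 [ 0.6359 -0.0299  0.074 ] 27
181 238 264 11 [ 0.6331 -0.0298  0.074 ] 27
184 238 264 10 [ 0.6304 -0.0296  0.074 ] 27
187 237 264 12 [ 0.6276 -0.0291  0.074 ] 28
190 237 264 12 [ 0.6249 -0.029   0.074 ] 28
193 237 264 12 [ 0.6221 -0.0289  0.074 ] 28
196 237 264 12 [ 0.6192 -0.0288  0.074 ] 28
199 237 264 12 [ 0.6164 -0.0286  0.074 ] 28
202 237 264 14 [ 0.6136 -0.0285  0.074 ] 28
205 236 265 30 [ 0.6107 -0.0284  0.074 ] 30
208 236 265 30 [ 0.6078 -0.0283  0.074 ] 30
211 236 265 30 [ 0.6049 -0.0282  0.074 ] 30
214 237 264 14 [ 0.602  -0.0281  0.074 ] 28
217 236 264 15 [ 0.5991 -0.0275  0.074 ] 29
203 223 234
206 222 277
209 221 278
212 219 279
215 218 280
218 217 281
```

```bash
cat >> h.py <<'E'
L=np.array([.622,-.029,.074]);H=np.array([.597,-.028,.119])
E
python3 - <<'E'
from h import *
rel([.48,.325,.18],Rdown(.39))
E
```

```text
t 6.05 shift cm [-15.86 -35.05   1.01] turn [-0.0007  0.0019 -0.4272] | at [ 0.6255 -0.0312  0.1897] F [-0.3461  0.4722 -0.1475] op 0.0001
```

```bash
python3 -m handwheel '[[[-15.9,-35,1],[0,0,-0.427]],[[-15.9,-35,1],[0,0,-0.427]],[[-15.9,-35,1],[0,0,-0.427]],[[-15.9,-35,1],[0,0,-0.427]],[[-15.9,-35,1],[0,0,-0.427]]]' -1
python3 - <<'E'
from h import *
rel([.48,.325,.18],Rdown(.39))
E
```

```text
t: 6.68
tool_pos: [0.5065, 0.2595, 0.1827]
tool_rot: [-3.082, -0.608, -0.0]
contact_force: [0.6, 0.3, -0.5]
opening: 0.0853
grip_force: 0.0
t 6.67 shift cm [ 0.04 -7.07  0.27] turn [-0.     -0.0001 -0.0004] | at [0.5065 0.2595 0.1827] F [ 0.6209  0.3043 -0.4696] op 0.0853
```

```bash
cat >> h.py <<'E'
def wv(tag):
    c=ctrl.calibration("wrist");w=ctrl.get_image("wrist");cv2.imwrite(f"pics/{tag}.png",w)
    h=cv2.cvtColor(w,cv2.COLOR_BGR2HSV);m=(((h[...,0]<8)|(h[...,0]>172))&(h[...,1]>150)&(h[...,2]>60)).astype(np.uint8)
    n,l,s,ce=cv2.connectedComponentsWithStats(m);k=1+np.argmax(s[1:,4]);r=cv2.minAreaRect(np.argwhere(l==k)[:,::-1].astype(np.float32))
    print("red",s[k],r); res={}
    for q in("pin","pin_grip","pin_tip"):
        d=ctrl.landmark_of("wrist",q); res[q]=d[0]["position"] if d else None; print(q,[(np.round(e["position"],1).tolist(),round(e["score"],2)) for e in d[:2]])
    return c,r,res
E
python3 - <<'E'
from h import *
import pickle
v=wv("p1");pickle.dump(v,open("v1.pkl","wb"))
E
python3 -m handwheel '[[[0,-7.1,0],[0,0,0]],[[0,-7.1,0],[0,0,0]],[[0,-7.1,0],[0,0,0]]]'
python3 - <<'E'
from h import *
import pickle
a=pickle.load(open("v1.pkl","rb"));b=wv("p2")
for q in("pin","pin_grip","pin_tip"):
    if a[2][q] is not None and b[2][q] is not None: print(q,tri((a[0],a[2][q]),(b[0],b[2][q])))
    if b[2][q] is not None: print(q,atz(b[0],b[2][q],.012))
print([atz(b[0],p,.024) for p in cv2.boxPoints(b[1])])
rel([.48,.325,.18],Rdown(.39))
E
```

```text
red [176 173  25  35 757] ((187.95840454101562, 190.00172424316406), (33.637474060058594, 23.479625701904297), 87.61405944824219)
pin [([187.8, 171.3], 0.84)]
pin_grip [([186.6, 189.4], 0.58)]
pin_tip [([181.4, 119.9], 0.78)]
t: 7.25
tool_pos: [0.4811, 0.3226, 0.1826]
tool_rot: [3.082, 0.608, -0.0]
contact_force: [-0.1, 0.2, 0.4]
opening: 0.0854
grip_force: 0.0
red [241 173  23  35 720] ((251.95999145507812, 190.27999877929688), (33.83671188354492, 21.744247436523438), 86.8201675415039)
pin [([250.9, 171.6], 0.87)]
pin_grip [([251.9, 191.9], 0.91)]
pin_tip [([245.7, 119.5], 0.86)]
pin [0.4859 0.3269 0.0108]
pin [0.4862 0.327  0.012 ]
pin_grip [0.4705 0.3194 0.0269]
pin_grip [0.4657 0.3175 0.012 ]
pin_tip [0.5337 0.3524 0.0024]
pin_tip [0.5344 0.3524 0.012 ]
[array([0.4819, 0.3372, 0.024 ]), array([0.4915, 0.3169, 0.024 ]), array([0.4585, 0.3009, 0.024 ]), array([0.4485, 0.3218, 0.024 ])]
t 7.45 shift cm [-0.01 -0.31  0.28] turn [ 0.0004  0.0001 -0.0022] | at [0.4813 0.3221 0.1828] F [ 0.2139 -0.0911 -0.3947] op 0.0856
```

View pics/p2.png

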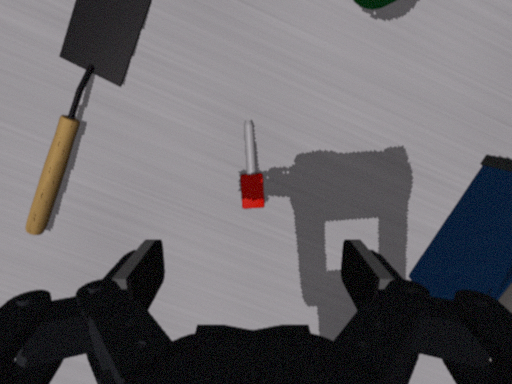

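The wrist view shows the pin's red grip at (252,190) and the tip at (247,120). The spatula is clear on the left at (50,180).

```bash
python3 - <<'E'
from h import *
rel([.4683,.3185,.06],Rdown(.45,.15))
E
```

```text
t 7.45 shift cm [-1.34 -0.16 12.28] turn [-0.0043 -0.1498 -0.0621] | at [0.4813 0.3221 0.1828] F [ 0.2139 -0.0911 -0.3947] op 0.0856
```

```bash
python3 -m handwheel '[[[-1.3,-0.16,6],[0,-0.15,-0.062]],[[-1.3,-0.16,12],[0,-0.15,-0.062]],[[-1.3,-0.16,12.3],[0,-0.15,-0.062]],[[-1.3,-0.16,12.3],[0,-0.15,-0.062]]]'
python3 -m handwheel '[[[0.3,0,2],[0,0,0]],[[0.6,0,4],[0,0,0]],[[0.8,0,5.5],[0,0,0]],[[0.8,0,5.5],[0,0,0]]]'
python3 - <<'E'
from h import *
rel([.4683,.3185,.004],Rdown(.45,.15))
E
```

```text
t: 7.95
tool_pos: [0.469, 0.32, 0.0615]
tool_rot: [3.026, 0.694, -0.226]
contact_force: [0.3, 0.8, 0.4]
opening: 0.0855
grip_force: 0.0
t: 8.45
tool_pos: [0.466, 0.3194, 0.0021]
tool_rot: [3.024, 0.695, -0.235]
contact_force: [0.6, 0.7, 0.2]
opening: 0.085
grip_force: 0.0
t 8.45 shift cm [ 0.14  0.18 -0.21] turn [-0.0043  0.004   0.0023] | at [0.466  0.3194 0.0021] F [0.6149 0.6629 0.191 ] op 0.085
```

```bash
python3 -m handwheel '[[[0.15,0.1,-0.3],[0,0,0]],[[0.15,0.1,-0.3],[0,0,0]]]'
python3 -m handwheel '[[[0,0,0],[0,0,0]],[[0,0,0],[0,0,0]],[[0,0,0],[0,0,0]],[[0,0,0],[0,0,0]],[[0,0,0],[0,0,0]]]' 1 50
python3 -m handwheel '[[[-0.8,0,-6],[0,0,0]],[[-1.5,0,-12],[0,0,0]],[[-2.4,0,-17],[0,0,0]],[[-2.4,0,-17],[0,0,0]]]'
python3 - <<'E'
from h import *
T=np.array([.4638,-.3077,.056])
rel([.43,-.3,.2],Rdown(.2126,.15))
for n in("side","wrist"):
    ctrl.get_image(n);print(n,[(q,[(np.round(e["position"],1).tolist(),round(e["score"],2)) for e in ctrl.landmark_of(n,q)[:1]]) for q in("pin","pin_grip","pin_tip")])
E
```

```text
t: 8.7
tool_pos: [0.4708, 0.3205, 0.0082]
tool_rot: [3.026, 0.696, -0.225]
contact_force: [-0.2, 0.4, 0.1]
opening: 0.0851
grip_force: 0.0
t: 9.32
tool_pos: [0.4698, 0.3201, 0.0072]
tool_rot: [3.025, 0.696, -0.229]
contact_force: [-0.4, -0.1, 2.0]
opening: 0.0231
grip_force: 51.0
t: 9.82
tool_pos: [0.4744, 0.3215, 0.1845]
tool_rot: [3.029, 0.696, -0.213]
contact_force: [-0.1, -0.0, -0.9]
opening: 0.0225
grip_force: 50.8
t 9.82 shift cm [-31.07  53.97   2.53] turn [ 0.0298 -0.0102  0.2372] | at [0.4744 0.3215 0.1845] F [-0.1168 -0.0136 -0.9049] op 0.0225
side [('pin', [([244.8, 353.8], 0.65)]), ('pin_grip', [([256.1, 238.4], 0.45)]), ('pin_tip', [([228.7, 244.4], 0.52)])]
wrist [('pin', [([253.3, 220.6], 0.88)]), ('pin_grip', [([249.6, 255.9], 0.95)]), ('pin_tip', [([255.4, 102.1], 0.91)])]
```

```bash
python3 - <<'E'
from h import *
o=ctrl.get_obs();R=Ro.from_rotvec(o["tool_rot"]);c=ctrl.calibration("wrist");p0=o["tool_pos"]
def at(uv,d):
    a,v=ray(c,uv);a=R.inv().apply(a-p0);v=R.inv().apply(v);return a+v*(-d-a[2])/v[2]
for d in(.004,.007,.010,.013):print(d,at((253.3,220.6),d),at((249.6,255.9),d),at((255.4,102.1),d))
s=ctrl.calibration("side")
print(R.inv().apply(tri((s,(228.7,244.4)),(c,(255.4,102.1)))-p0),R.inv().apply(tri((s,(256.1,238.4)),(c,(249.6,255.9)))-p0))
E
```

```text
0.004 [ 0.0158 -0.     -0.004 ] [-0.0035 -0.0019 -0.004 ] [ 0.0721  0.0009 -0.004 ]
0.007 [ 0.0169 -0.     -0.007 ] [-0.0019 -0.0019 -0.007 ] [ 0.072   0.0009 -0.007 ]
0.01 [ 0.018 -0.    -0.01 ] [-0.0004 -0.0019 -0.01  ] [ 0.0719  0.0009 -0.01  ]
0.013 [ 0.0192 -0.     -0.013 ] [ 0.0011 -0.0018 -0.013 ] [ 0.0718  0.0008 -0.013 ]
[ 0.0734  0.0008 -0.0247] [ 0.0065 -0.0018 -0.0232]
```

```bash
python3 -m handwheel '[[[-31,45,-3],[0,0,0.237]],[[-31,45,-3],[0,0,0.237]],[[-31,45,-3],[0,0,0.237]],[[-31,45,-3],[0,0,0.237]],[[-31,45,-3],[0,0,0.237]]]'
python3 - <<'E'
from h import *
rel([.42,-.24,.22],Rdown(.2126,.15))
E
```

```text
t: 10.85
tool_pos: [0.4278, 0.0117, 0.2206]
tool_rot: [3.07, 0.332, -0.221]
contact_force: [0.5, -0.8, -0.6]
opening: 0.0231
grip_force: 50.7
t 10.85 shift cm [-6.01 24.39  1.71] turn [ 0.031  -0.0029  0.0005] | at [0.4278 0.0117 0.2206] F [ 0.5009 -0.8138 -0.6019] op 0.0231
```

```bash
python3 -m handwheel '[[[-6,24.4,1.7],[0.03,0,0]],[[-6,24.4,1.7],[0.03,0,0]],[[-6,24.4,1.7],[0.03,0,0]],[[-6,24.4,1.7],[0.03,0,0]],[[-6,24.4,1.7],[0.03,0,0]]]'
cat >> h.py <<'E'
def rv(tag):
    c=ctrl.calibration("wrist");w=ctrl.get_image("wrist");cv2.imwrite(f"pics/{tag}.png",w)
    h=cv2.cvtColor(w,cv2.COLOR_BGR2HSV);m=((h[...,0]>4)&(h[...,0]<22)&(h[...,1]>110)&(h[...,2]>50)).astype(np.uint8)
    n,l,s,ce=cv2.connectedComponentsWithStats(m)
    for k in range(1,n):
        if s[k,4]>300: print("wood",s[k])
    res={}
    for q in("rest","rest_top","rest_foot"):
        d=ctrl.landmark_of("wrist",q); res[q]=[e["position"] for e in d[:4]]; print(q,[(np.round(e["position"],1).tolist(),round(e["score"],2)) for e in d[:4]])
    return c,res
E
python3 - <<'E'
from h import *
import pickle
pickle.dump(rv("r1"),open("r1.pkl","wb"))
rel([.42,-.30,.22],Rdown(.2126,.15))
E
```

```text
t: 11.48
tool_pos: [0.4199, -0.2415, 0.2196]
tool_rot: [3.101, 0.322, -0.23]
contact_force: [0.0, 0.7, 0.2]
opening: 0.0228
grip_force: 50.8
wood [ 293   62   60   83 4392]
wood [ 466  101   46   80 1277]
rest [([383.0, 222.5], 0.92), ([316.4, 114.4], 0.85), ([263.6, 230.3], 0.73), ([156.8, 196.4], 0.58)]
rest_top [([395.0, 253.3], 0.88), ([331.4, 135.2], 0.82), ([140.4, 232.6], 0.75), ([318.2, 112.8], 0.69)]
rest_foot [([392.3, 214.4], 0.85), ([327.1, 88.9], 0.84), ([262.5, 220.2], 0.84), ([151.7, 181.1], 0.72)]
t 11.68 shift cm [-1.4   6.11  0.18] turn [-0.0001 -0.0028  0.0012] | at [ 0.4208 -0.2373  0.2198] F [-0.1119  1.3217 -1.26  ] op 0.0227
```

View pics/r1.png

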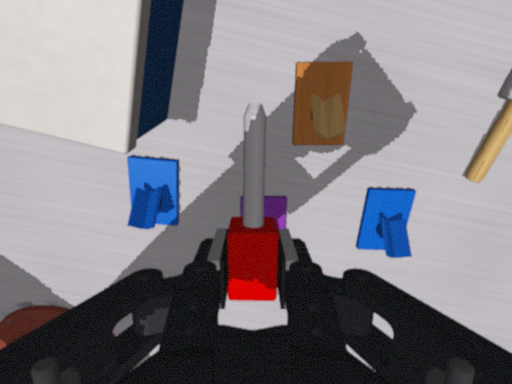

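The wrist view shows the pin held square (shank at column 254) and the wooden rest with its base at (323,104), top at (331,135) and foot at (327,89). I'll take one more view for height.

```bash
python3 -m handwheel '[[[2,-5,0],[0,0,0]],[[2,-5,0],[0,0,0]],[[2,-5,0],[0,0,0]]]'
python3 - <<'E'
from h import *
import pickle
a=pickle.load(open("r1.pkl","rb"));b=rv("r2")
f=lambda q,v:v[1][q]
best={"rest":(316.4,114.4),"rest_top":(331.4,135.2),"rest_foot":(327.1,88.9)}
for q,z in(("rest",0),("rest_top",.056),("rest_foot",.0164)):
    print(q,"one",atz(a[0],best[q],z),"exp0",)
    for p in b[1][q]:
        X=tri((a[0],best[q]),(b[0],p))
        if abs(X[0]-.48)<.06 and abs(X[1]+.3)<.06: print("  ",p,X,atz(b[0],p,z))
print("base corners",[atz(a[0],p,.01) for p in((297,62),(352,62),(345,145),(293,145))])
rel([.42,-.30,.22],Rdown(.2126,.15))
E
```

```text
t: 12.05
tool_pos: [0.4298, -0.1843, 0.2174]
tool_rot: [3.098, 0.335, -0.227]
contact_force: [-0.7, -0.4, -0.4]
opening: 0.0226
grip_force: 50.8
wood [ 336   85   64   79 4229]
rest [([299.6, 244.9], 0.92), ([198.9, 211.8], 0.83), ([421.7, 240.4], 0.8), ([362.4, 136.7], 0.6)]
rest_top [([187.3, 245.4], 0.84), ([381.3, 160.7], 0.76), ([435.4, 271.3], 0.68)]
rest_foot [([371.1, 110.7], 0.95), ([195.1, 198.5], 0.76), ([430.9, 228.0], 0.73), ([301.9, 238.4], 0.66)]
rest one [ 0.4674 -0.3064  0.    ] exp0
   [362.4, 136.7] [ 0.4685 -0.302   0.0178] [ 0.4652 -0.3092  0.    ]
rest_top one [ 0.457  -0.3136  0.056 ] exp0
   [381.3, 160.7] [ 0.4563 -0.312   0.0602] [ 0.4539 -0.3139  0.056 ]
rest_foot one [ 0.497  -0.3059  0.0164] exp0
   [371.1, 110.7] [ 0.4957 -0.3122 -0.0094] [ 0.4965 -0.3015  0.0164]
base corners [array([ 0.5159, -0.2685,  0.01  ]), array([ 0.5277, -0.325 ,  0.01  ]), array([ 0.4417, -0.3469,  0.01  ]), array([ 0.4292, -0.2873,  0.01  ])]
t 12.25 shift cm [-3.35 10.98  0.25] turn [ 0.0011 -0.0033 -0.0004] | at [ 0.4296 -0.1856  0.2174] F [ 0.3878 -0.2974 -0.8639] op 0.0228
```

```bash
cat >> h.py <<'E'
RR=Rdown(.225,np.pi/4);ST=np.array([.4645,-.3095,.056]);PIN=np.array([.0165,0,-.007])
def rt(up,back): return ST+RR.apply([-back,0,-up])-RR.apply(PIN)
E
python3 - <<'E'
from h import *
print(rt(.07,.003));rel(rt(.07,.003),RR)
E
```

```text
[ 0.4945 -0.3026  0.1143]
t 12.25 shift cm [ 5.35 12.8   9.65] turn [-0.0048 -0.6387 -0.012 ] | at [ 0.4296 -0.1856  0.2174] F [ 0.3878 -0.2974 -0.8639] op 0.0228
```

```bash
python3 -m handwheel '[[[0,6,0],[0,0,0]],[[3,12.8,0],[0,-0.18,0]],[[4,12.8,3],[0,-0.36,0]],[[5.3,12.8,6],[0,-0.54,-0.01]],[[5.3,12.8,9],[0,-0.638,-0.01]]]'
python3 -m handwheel '[[[0,0,0],[0,0,0]],[[0,0,0],[0,0,0]]]'
python3 - <<'E'
from h import *
rel(rt(.03,.003),RR)
E
```

```text
t: 12.88
tool_pos: [0.4959, -0.3023, 0.1179]
tool_rot: [2.81, 0.316, -1.171]
contact_force: [-0.4, -0.3, -1.3]
opening: 0.023
grip_force: 50.8
t: 13.12
tool_pos: [0.4954, -0.303, 0.1223]
tool_rot: [2.813, 0.313, -1.16]
contact_force: [-0.2, -0.0, 0.2]
opening: 0.023
grip_force: 50.8
t 13.12 shift cm [ 0.49 -0.04  4.62] turn [-0.0044 -0.0032 -0.0017] | at [ 0.4954 -0.303   0.1223] F [-0.1727 -0.0282  0.1797] op 0.023
```

```bash
python3 -m handwheel '[[[0.3,0,1.5],[0,0,0]],[[0.5,0,3],[0,0,0]],[[0.5,0,4.6],[0,0,0]],[[0.5,0,4.6],[0,0,0]]]'
python3 - <<'E'
from h import *
rel(rt(.0,.003),RR)
w=ctrl.get_image("wrist");cv2.imwrite("pics/r3.png",w)
h=cv2.cvtColor(w,cv2.COLOR_BGR2HSV);m=((h[...,0]>4)&(h[...,0]<24)&(h[...,1]>90)&(h[...,2]>50))
cv2.imwrite("pics/r3c.png",cv2.resize(w[20:270,130:380],(600,600),interpolation=2))
E
```

```text
t: 13.62
tool_pos: [0.4647, -0.3081, 0.0832]
tool_rot: [2.813, 0.315, -1.169]
contact_force: [0.5, -0.4, -0.4]
opening: 0.023
grip_force: 50.8
t 13.62 shift cm [-0.06  0.16  2.66] turn [-0.0073  0.0017  0.0009] | at [ 0.4647 -0.3081  0.0832] F [ 0.5343 -0.3686 -0.3769] op 0.023
```

View pics/r3c.png

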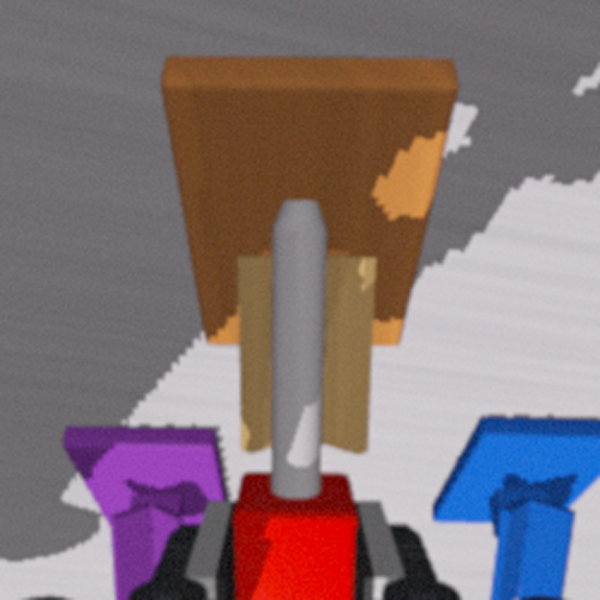

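The wrist view shows the shank (column 297) just left of the channel middle (column 306), about 1.7 mm off along tool +y. The channel's upper end is at crop row 450.

```bash
python3 - <<'E'
from h import *
c=ctrl.calibration("wrist")
for b in(0,-.046):
  for y in(-.013,.013): print(b,y,(proj(c,ST+RR.apply([-b,y,-.006]))-[130,20])*2.4)
E
```

```text
0 -0.013 [245.0318 439.0959]
0 0.013 [357.2456 439.3773]
-0.046 -0.013 [241.2048 234.2681]
-0.046 0.013 [362.38   234.3103]
```

```bash
python3 -m handwheel '[[[-0.3,0.2,0],[0,0,0]],[[-0.3,0.2,1],[0,0,0]],[[-0.3,0.2,2],[0,0,0]],[[-0.3,0.2,2.3],[0,0,0]],[[-0.3,0.2,2.3],[0,0,0]]]'
python3 -m handwheel '[[[0,0,0.2],[0,0,0]],[[0,0,0.2],[0,0,0]]]'
python3 -m handwheel '[[[0,0,0.2],[0,0,0]],[[0,0,0.2],[0,0,0]]]'
python3 - <<'E'
from h import *
rel(rt(.0,.003),RR)
E
```

```text
t: 14.3
tool_pos: [0.4488, -0.3142, 0.07]
tool_rot: [2.813, 0.315, -1.166]
contact_force: [-0.1, -0.3, -0.0]
opening: 0.0225
grip_force: 50.8
t: 14.55
tool_pos: [0.4479, -0.3147, 0.069]
tool_rot: [2.812, 0.315, -1.164]
contact_force: [-0.0, -0.4, -0.3]
opening: 0.0229
grip_force: 50.8
t: 14.8
tool_pos: [0.4464, -0.3149, 0.0675]
tool_rot: [2.812, 0.315, -1.165]
contact_force: [-0.3, -0.4, -0.7]
opening: 0.0229
grip_force: 50.8
t 14.80 shift cm [ 0.2  -0.12  0.18] turn [-0.005  -0.0005  0.0002] | at [ 0.4464 -0.3149  0.0675] F [-0.3072 -0.3822 -0.6691] op 0.0229
```

```bash
python3 -m handwheel '[[[0,0,0.2],[0,0,0]],[[0,0,0.2],[0,0,0]]]'
python3 -m handwheel '[[[0,0,0.2],[0,0,0]],[[0,0,0.2],[0,0,0]]]'
python3 - <<'E'
from h import *
rel(rt(.0,.003),RR)
E
```

```text
t: 15.05
tool_pos: [0.4449, -0.3152, 0.066]
tool_rot: [2.813, 0.315, -1.165]
contact_force: [0.0, 0.5, -0.9]
opening: 0.0231
grip_force: 50.8
t: 15.3
tool_pos: [0.4435, -0.3155, 0.0646]
tool_rot: [2.813, 0.315, -1.165]
contact_force: [0.3, -0.3, -0.6]
opening: 0.0227
grip_force: 50.8
t 15.30 shift cm [ 0.2  -0.12 -0.23] turn [-0.0052 -0.0004  0.0001] | at [ 0.4435 -0.3155  0.0646] F [ 0.323  -0.2894 -0.6026] op 0.0227
```

```bash
python3 -m handwheel '[[[0,0,0.2],[0,0,0]],[[0,0,0.2],[0,0,0]]]'
python3 -m handwheel '[[[0,0,0.2],[0,0,0]],[[0,0,0.2],[0,0,0]]]'
python3 - <<'E'
from h import *
rel(rt(.0,.003),RR)
c=ctrl.calibration("wrist");ctrl.get_image("wrist")
for q in("pin","pin_tip","rest_top","rest_foot"):print(q,[(np.round(e["position"],1).tolist(),round(e["score"],2)) for e in ctrl.landmark_of("wrist",q)[:3]])
print(proj(c,ST+RR.apply([-.0025,.001,0])),proj(c,ST+RR.apply([.0535,.001,0])))
E
```

```text
t: 15.55
tool_pos: [0.4421, -0.3158, 0.0632]
tool_rot: [2.813, 0.315, -1.165]
contact_force: [-0.3, 0.2, -1.2]
opening: 0.0229
grip_force: 50.8
t: 15.8
tool_pos: [0.4417, -0.316, 0.0627]
tool_rot: [2.813, 0.315, -1.162]
contact_force: [3.0, 2.7, 3.5]
opening: 0.0227
grip_force: 51.5
t 15.80 shift cm [ 0.19 -0.13 -0.5 ] turn [-0.0047 -0.0021 -0.0002] | at [ 0.4417 -0.316   0.0627] F [2.9607 2.7079 3.5157] op 0.0227
pin [([254.8, 223.2], 0.83)]
pin_tip [([249.4, 101.3], 0.95)]
rest_top [([254.4, 225.4], 0.85)]
rest_foot [([176.7, 235.1], 0.9), ([251.4, 100.1], 0.83), ([364.8, 233.6], 0.82)]
[253.0815 219.4192] [253.128   93.6513]
```

```bash
python3 -m handwheel '[[[0,0,0],[0,0,0]],[[0,0,0],[0,0,0]],[[0,0,0],[0,0,0]],[[0,0,0],[0,0,0]]]' -0.3
python3 - <<'E'
from h import *
rel(rt(.0,.003),RR)
c=ctrl.calibration("wrist");w=ctrl.get_image("wrist");cv2.imwrite("pics/r4.png",w)
for q in("pin","pin_grip","pin_tip"):print(q,[(np.round(e["position"],1).tolist(),round(e["score"],2)) for e in ctrl.landmark_of("wrist",q)[:3]])
E
```

```text
t: 16.55
tool_pos: [0.4407, -0.3162, 0.0617]
tool_rot: [2.812, 0.315, -1.165]
contact_force: [-0.8, -0.1, 0.9]
opening: 0.0559
grip_force: 0.0
t 16.55 shift cm [ 0.2  -0.13 -0.65] turn [-0.0053 -0.0002  0.0001] | at [ 0.4407 -0.3162  0.0617] F [-0.7814 -0.0534  0.9047] op 0.0559
pin [([250.8, 221.9], 0.77)]
pin_grip [([247.9, 254.3], 0.88)]
pin_tip [([251.8, 99.0], 0.76)]
```

```bash
python3 -m handwheel '[[[0,0,-3],[0,0,0]],[[0,0,-6],[0,0,0]],[[0,0,-9],[0,0,0]],[[0,0,-9],[0,0,0]]]' -1
cat >> h.py <<'E'
def lm(n,qs,z=None):
    c=ctrl.calibration(n);ctrl.get_image(n);r={}
    for q in qs:
        d=ctrl.landmark_of(n,q);r[q]=d[0]["position"] if d else None
        print(n,q,[(np.round(e["position"],1).tolist(),round(e["score"],2)) for e in d[:2]])
    return c,r
E
python3 - <<'E'
from h import *
import pickle
rel(rt(.09,.003),RR)
a=lm("wrist",("pin","pin_grip","pin_tip","rest_top","rest_foot"));pickle.dump(a,open("a.pkl","wb"))
b=lm("top",("pin","pin_grip","pin_tip"))
for q in("pin","pin_grip","pin_tip"):
    if b[1][q] is not None: print(q,tri((a[0],a[1][q]),(b[0],b[1][q])))
for q,z in(("pin",.056),("pin_grip",.069),("pin_tip",.0164)):
    print(q,atz(a[0],a[1][q],z))
E
```

```text
t: 17.25
tool_pos: [0.5051, -0.3029, 0.1275]
tool_rot: [2.812, 0.315, -1.158]
contact_force: [-0.9, 0.3, -0.8]
opening: 0.0851
grip_force: 0.0
t 17.25 shift cm [ 0.21 -0.26 -0.34] turn [-0.0018 -0.0043 -0.0014] | at [ 0.5051 -0.3029  0.1275] F [-0.8808  0.3198 -0.8312] op 0.0851
wrist pin [([249.8, 179.4], 0.92)]
wrist pin_grip [([248.3, 204.4], 0.62)]
wrist pin_tip [([251.4, 105.7], 0.81)]
wrist rest_top [([61.5, 231.5], 0.98), ([328.3, 245.5], 0.84)]
wrist rest_foot [([336.6, 201.8], 0.88), ([252.4, 105.2], 0.85)]
top pin [([121.1, 217.3], 0.68), ([336.3, 217.9], 0.45)]
top pin_grip [([337.6, 214.9], 0.62), ([337.1, 221.4], 0.47)]
top pin_tip [([330.4, 205.9], 0.64)]
pin [0.5865 0.0616 0.3241]
pin_grip [ 0.4666 -0.3059  0.0825]
pin_tip [ 0.5015 -0.2956  0.021 ]
pin [ 0.4584 -0.3105  0.056 ]
pin_grip [ 0.4412 -0.3131  0.069 ]
pin_tip [ 0.4964 -0.3033  0.0164]
```

```bash
cat >> h.py <<'E'
RG=Rdown(.215,-np.pi/4);SH=np.array([.4584,-.3105,.056])
def gp(s): return SH-RG.apply([0,0,s])
E
python3 - <<'E'
from h import *
print(gp(.012));rel([.40,-.32,.26],RG);rel([.47,-.31,.26],RR)
E
```

```text
[ 0.4501 -0.3123  0.0645]
t 17.75 shift cm [-16.88  -0.59  -2.18] turn [-0.0046  1.5709  0.007 ] | at [ 0.5026 -0.3024  0.1252] F [0.0164 0.4169 0.2233] op 0.0853
t 17.75 shift cm [-11.9   -0.03  -7.17] turn [-0.0055  0.0001  0.0003] | at [ 0.5026 -0.3024  0.1252] F [0.0164 0.4169 0.2233] op 0.0853
```

```bash
python3 -m handwheel '[[[-4,0,-4],[0,0,0]],[[-8,0,-7],[0,0.18,0]],[[-11.9,0,-7.2],[0,0.36,0]],[[-14,0,-5],[0,0.54,0]],[[-16.9,-0.6,-2.2],[0,0.72,0]]]'
python3 - <<'E'
from h import *
rel([.40,-.32,.24],RG)
E
```

```text
t: 18.38
tool_pos: [0.4002, -0.3205, 0.2625]
tool_rot: [3.114, 0.348, -0.09]
contact_force: [-0.7, -1.0, 0.4]
opening: 0.0855
grip_force: 0.0
t 18.38 shift cm [ 0.12 -0.05  2.25] turn [-0.0021  0.8433  0.0075] | at [ 0.4002 -0.3205  0.2625] F [-0.693  -0.9568  0.3915] op 0.0855
```

```bash
python3 -m handwheel '[[[0,0,0.5],[0,0.18,0]],[[0,0,1],[0,0.36,0]],[[0,0,1.5],[0,0.54,0]],[[0,0,2.2],[0,0.72,0]],[[0,0,2.2],[0,0.843,0]]]'
python3 -m handwheel '[[[0,0,0],[0,0,0]]]'
python3 - <<'E'
from h import *
rel(gp(.085),RG)
print(ctrl.get_obs()["q"])
a=lm("wrist",("pin","pin_grip","pin_tip","rest_top"))
c=a[0];print([proj(c,SH-RG.apply([0,0,s])) for s in(0,.018,.036,-.056)])
E
```

```text
t: 19.0
tool_pos: [0.3979, -0.32, 0.2378]
tool_rot: [-2.81, -0.308, -1.157]
contact_force: [0.4, 0.1, 0.3]
opening: 0.0854
grip_force: 0.0
t: 19.12
tool_pos: [0.3974, -0.32, 0.2365]
tool_rot: [-2.812, -0.304, -1.148]
contact_force: [0.2, -0.2, 1.0]
opening: 0.0852
grip_force: 0.0
t 19.12 shift cm [-8.33  0.46  8.7 ] turn [-0.0076  0.0092 -0.0024] | at [ 0.3974 -0.32    0.2365] F [ 0.1554 -0.1812  0.9933] op 0.0852
[-1.2327 -0.424   2.1532  0.7882  1.3797 -0.022 ]
wrist pin []
wrist pin_grip [([253.7, 256.9], 0.87)]
wrist pin_tip [([257.4, 227.9], 0.66)]
wrist rest_top [([258.1, 251.9], 0.79), ([53.1, 351.3], 0.77)]
[array([257.405 , 246.8708]), array([257.5553, 254.1868]), array([257.7225, 262.3261]), array([257.0214, 228.1984])]
```

```bash
python3 -m handwheel '[[[-4,0.4,4],[0,0,0]],[[-8,0.4,8],[0,0,0]],[[-8.3,0.4,8.7],[0,0,0]],[[-8.3,0.4,8.7],[0,0,0]]]'
python3 - <<'E'
from h import *
rel(gp(.012),RG)
print(ctrl.get_obs()["q"])
a=lm("wrist",("pin","pin_grip","pin_tip","rest_top"))
c=a[0];print([proj(c,SH-RG.apply([0,0,s])) for s in(0,.018,.036,-.056)])
w=ctrl.get_image("wrist");cv2.imwrite("pics/g1.png",w)
h=cv2.cvtColor(w,cv2.COLOR_BGR2HSV);m=(((h[...,0]<8)|(h[...,0]>172))&(h[...,1]>150)&(h[...,2]>60)).astype(np.uint8)
n,l,s,ce=cv2.connectedComponentsWithStats(m);k=1+np.argmax(s[1:,4]);print("red",s[k],ce[k])
E
```

```text
t: 19.88
tool_pos: [0.4026, -0.3236, 0.1199]
tool_rot: [-2.811, -0.313, -1.154]
contact_force: [-0.2, -1.4, 0.5]
opening: 0.0853
grip_force: 0.0
t 19.88 shift cm [-0.42 -0.03  7.38] turn [-0.0072  0.0064  0.0035] | at [ 0.4026 -0.3236  0.1199] F [-0.241  -1.3573  0.4639] op 0.0853
[-1.2251 -0.2429  2.2279  0.8462  1.1986 -0.2176]
wrist pin [([252.5, 205.0], 0.81)]
wrist pin_grip []
wrist pin_tip [([252.2, 188.1], 0.72)]
wrist rest_top []
[array([252.6337, 204.3555]), array([252.4898, 211.7149]), array([252.3214, 220.3254]), array([252.9723, 187.0376])]
red [ 235  192   35   46 1463] [251.9159 214.6364]
```

```bash
python3 -m handwheel '[[[-0.4,0,2],[0,0,0]],[[-0.4,0,4],[0,0,0]],[[-0.4,0,6],[0,0,0]],[[-0.4,0,7.3],[0,0,0]],[[-0.4,0,7.3],[0,0,0]]]'
python3 - <<'E'
from h import *
rel(gp(.012),RG)
a=lm("wrist",("pin","pin_grip","pin_tip"));c=a[0];print([proj(c,SH-RG.apply([0,0,s])) for s in(0,.018,-.056)])
E
```

```text
t: 20.8
tool_pos: [0.449, -0.3119, 0.0633]
tool_rot: [-2.811, -0.311, -1.151]
contact_force: [-0.4, 0.5, 0.6]
opening: 0.0855
grip_force: 0.0
t 20.80 shift cm [ 0.16  0.06 -0.01] turn [-0.0084  0.0074  0.0022] | at [ 0.449  -0.3119  0.0633] F [-0.3739  0.5215  0.6267] op 0.0855
wrist pin [([256.7, 234.7], 0.91)]
wrist pin_grip [([254.3, 249.0], 0.86)]
wrist pin_tip [([253.6, 204.2], 0.77)]
[array([254.5762, 234.02  ]), array([254.5455, 248.4829]), array([254.6408, 203.6147])]
```

```bash
python3 -m handwheel '[[[0,0,0],[0,0,0]],[[0,0,0],[0,0,0]],[[0,0,0],[0,0,0]],[[0,0,0],[0,0,0]],[[0,0,0],[0,0,0]]]' 1 60
python3 -m handwheel '[[[2,0,-2],[0,0,0]],[[5,0,-5],[0,0,0]],[[9,0,-9],[0,0,0]],[[12,0,-12],[0,0,0]],[[12,0,-12],[0,0,0]]]'
python3 - <<'E'
from h import *
rel([.50,-.20,.25],Rdown(CY))
o=ctrl.get_obs();R=Ro.from_rotvec(o["tool_rot"])
a=lm("wrist",("pin","pin_grip","pin_tip"));c=a[0]
for s in(.012,.018,-.006,.068): print(s,proj(c,o["tool_pos"]+R.apply([.0016,0,s])))
E
```

```text
t: 21.62
tool_pos: [0.4488, -0.313, 0.0639]
tool_rot: [-2.813, -0.311, -1.153]
contact_force: [-2.1, -2.1, 1.4]
opening: 0.0226
grip_force: 60.0
t: 22.25
tool_pos: [0.4511, -0.3141, 0.2381]
tool_rot: [-2.816, -0.316, -1.159]
contact_force: [-0.3, -0.7, -1.5]
opening: 0.0228
grip_force: 60.1
t 22.25 shift cm [  6.04 -10.05   4.24] turn [-0.0974 -0.7766  0.2481] | at [ 0.4511 -0.3141  0.2381] F [-0.3371 -0.7138 -1.5179] op 0.0228
wrist pin [([253.2, 232.4], 0.68)]
wrist pin_grip [([250.7, 248.0], 0.87), ([58.7, 221.5], 0.69)]
wrist pin_tip [([253.3, 204.4], 0.86)]
0.012 [253.2961 233.9788]
0.018 [253.2614 229.8822]
-0.006 [253.4163 248.1843]
0.068 [253.0434 204.13  ]
```

```bash
python3 -m handwheel '[[[2,-2,0],[-0.02,-0.17,0.05]],[[4,-5,1],[-0.04,-0.34,0.1]],[[5,-8,2],[-0.06,-0.5,0.15]],[[6,-10,4],[-0.08,-0.66,0.2]],[[6,-10,4],[-0.097,-0.777,0.248]]]'
python3 - <<'E'
from h import *
rel([.6204,-.029,.25],Rdown(CY))
E
```

```text
t: 23.08
tool_pos: [0.4975, -0.1968, 0.2449]
tool_rot: [-3.132, 0.056, 0.019]
contact_force: [-0.3, -0.3, -1.4]
opening: 0.0228
grip_force: 60.0
t 23.07 shift cm [ 11.68 -17.21  -0.5 ] turn [-0.0089  0.012   0.0023] | at [ 0.4975 -0.1968  0.2449] F [-0.3319 -0.267  -1.4232] op 0.0228
```

```bash
python3 -m handwheel '[[[11.7,-17.2,-0.5],[-0.009,0.012,0.002]],[[11.7,-17.2,-0.5],[-0.009,0.012,0.002]],[[11.7,-17.2,-0.5],[-0.009,0.012,0.002]],[[11.7,-17.2,-0.5],[-0.009,0.012,0.002]],[[11.7,-17.2,-0.5],[-0.009,0.012,0.002]]]'
python3 -m handwheel '[[[0,0,0],[0,0,0]]]'
python3 - <<'E'
from h import *
rel([.6204,-.029,.16],Rdown(CY))
E
```

```text
t: 23.7
tool_pos: [0.6203, -0.0313, 0.2507]
tool_rot: [3.139, -0.06, 0.005]
contact_force: [-0.9, -1.6, -0.9]
opening: 0.0229
grip_force: 60.1
t: 23.82
tool_pos: [0.6198, -0.0333, 0.2518]
tool_rot: [3.139, -0.065, 0.008]
contact_force: [-0.0, -0.3, -1.3]
opening: 0.023
grip_force: 60.1
t 23.82 shift cm [-0.01 -0.45  9.18] turn [ 0.002  -0.0051 -0.0035] | at [ 0.6198 -0.0333  0.2518] F [-0.018  -0.2578 -1.2585] op 0.023
```

```bash
python3 -m handwheel '[[[0,-0.2,3],[0,0,0]],[[0,-0.2,6],[0,0,0]],[[0,-0.2,8.6],[0,0,0]],[[0,-0.2,8.6],[0,0,0]],[[0,-0.2,8.6],[0,0,0]]]'
python3 - <<'E'
from h import *
rel([.6204,-.029,.16],Rdown(CY))
o=ctrl.get_obs();R=Ro.from_rotvec(o["tool_rot"]);c=ctrl.calibration("wrist");w=ctrl.get_image("wrist");cv2.imwrite("pics/i1.png",w)
cv2.imwrite("pics/i1c.png",cv2.resize(w[140:290,180:330],(600,600),interpolation=2))
f=lambda X:(proj(c,X)-[180,140])*4
print("tip",f(o["tool_pos"]+R.apply([.0016,0,.068])),"loop",f(L),"hole sides",f(L+[0,.007,0]),f(L-[0,.007,0]))
print("hole ends",f(L+OUT*.011),f(L-OUT*.011),"end",f(L+OUT*.018))
for q in("pin_tip","loop_mid","hasp_edge"):print(q,[(np.round(e["position"],1).tolist(),round(e["score"],2)) for e in ctrl.landmark_of("wrist",q)[:3]])
E
```

```text
t: 24.45
tool_pos: [0.6217, -0.0314, 0.1683]
tool_rot: [3.139, -0.065, 0.014]
contact_force: [-0.9, -0.3, -0.1]
opening: 0.0231
grip_force: 60.0
t 24.45 shift cm [-0.15 -0.24  0.83] turn [ 0.0022 -0.0089 -0.0037] | at [ 0.6217 -0.0314  0.1683] F [-0.8738 -0.2965 -0.1379] op 0.0231
tip [293.9552 256.4075] loop [280.7842 228.8728] hole sides [247.1009 230.2708] [314.4862 227.474 ]
hole ends [280.4142 177.2076] [281.1459 279.3685] end [280.1742 143.7021]
pin_tip [([252.3, 201.1], 0.9)]
loop_mid [([248.4, 198.0], 0.58)]
hasp_edge []
```

View pics/i1c.png

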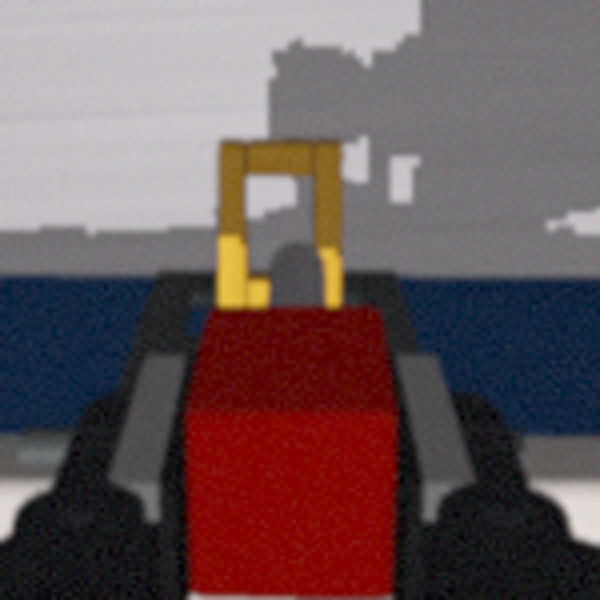

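The close view shows the loop hole (crop columns 246–315, rows 173–278) exactly where the model puts it. The pin tip is at column 297, so it needs about 2.8 mm along tool −y and 1 mm along −x. The hasp lies flat.

```bash
python3 -m handwheel '[[[-0.1,-0.27,0],[0,-0.008,0]],[[-0.1,-0.27,0],[0,-0.008,0]],[[-0.1,-0.27,0],[0,-0.008,0]],[[-0.1,-0.27,0],[0,-0.008,0]]]'
python3 - <<'E'
from h import *
rel([.6207,-.0286,.086],Rdown(CY))
o=ctrl.get_obs();R=Ro.from_rotvec(o["tool_rot"]);c=ctrl.calibration("wrist")
print("tip",proj(c,o["tool_pos"]+R.apply([.0016,0,.068])),"loop",proj(c,L));lm("wrist",("pin_tip",))
w=ctrl.get_image("wrist");h=w[140:290,180:330].astype(int)
r=w[203];print(r[225:275].tolist()[::2])
E
```

```text
t: 25.15
tool_pos: [0.6205, -0.0276, 0.1669]
tool_rot: [3.139, -0.063, -0.001]
contact_force: [0.5, 0.4, -0.9]
opening: 0.0231
grip_force: 60.0
t 25.15 shift cm [0.03 0.08 8.09] turn [ 0.0018  0.0007 -0.0022] | at [ 0.6205 -0.0276  0.1669] F [ 0.5409  0.4122 -0.8627] op 0.0231
tip [253.4778 204.0785] loop [254.8048 195.0664]
wrist pin_tip [([254.4, 203.8], 0.82)]
[[119, 112, 118], [117, 112, 118], [118, 112, 118], [118, 115, 116], [120, 118, 120], [119, 115, 119], [117, 118, 123], [87, 171, 202], [65, 194, 230], [64, 185, 227], [64, 152, 193], [110, 106, 107], [86, 85, 87], [80, 79, 79], [77, 76, 78], [79, 76, 79], [82, 79, 81], [86, 84, 87], [110, 110, 117], [70, 162, 196], [70, 190, 228], [61, 180, 224], [65, 125, 161], [118, 112, 114], [120, 118, 119]]
```

```bash
python3 -m handwheel '[[[0,0,1],[0,0,0]],[[0,0,2],[0,0,0]],[[0,0,3],[0,0,0]],[[0,0,4],[0,0,0]],[[0,0,4],[0,0,0]]]'
python3 - <<'E'
from h import *
rel([.6207,-.0286,.086],Rdown(CY))
E
```

```text
t: 25.92
tool_pos: [0.6196, -0.0276, 0.1253]
tool_rot: [3.14, -0.063, -0.005]
contact_force: [-0.1, -0.8, -1.0]
opening: 0.0231
grip_force: 60.0
t 25.93 shift cm [0.13 0.09 3.93] turn [ 0.0015  0.0034 -0.0024] | at [ 0.6196 -0.0276  0.1253] F [-0.0962 -0.7564 -0.9866] op 0.0231
```

Tip is in the hole without contact; continue down.

```bash
python3 -m handwheel '[[[0.1,0.05,1],[0,0,0]],[[0.1,0.05,2],[0,0,0]],[[0.1,0.05,3],[0,0,0]],[[0.1,0.05,3.5],[0,0,0]],[[0.1,0.05,3.5],[0,0,0]]]'
python3 -m handwheel '[[[0,0,0.2],[0,0,0]],[[0,0,0.2],[0,0,0]]]'
python3 -m handwheel '[[[0,0,0.2],[0,0,0]],[[0,0,0.2],[0,0,0]]]'
python3 - <<'E'
from h import *
rel([.6207,-.0286,.086],Rdown(CY))
E
```

```text
t: 26.55
tool_pos: [0.621, -0.0283, 0.0912]
tool_rot: [3.139, -0.063, -0.003]
contact_force: [-0.1, -0.5, -1.0]
opening: 0.0234
grip_force: 60.0
t: 26.8
tool_pos: [0.6216, -0.0284, 0.0902]
tool_rot: [3.139, -0.063, -0.0]
contact_force: [0.2, -0.4, -0.6]
opening: 0.0231
grip_force: 60.0
t: 27.05
tool_pos: [0.6213, -0.0283, 0.0878]
tool_rot: [3.139, -0.063, -0.002]
contact_force: [0.0, 0.6, -0.9]
opening: 0.0228
grip_force: 60.0
t 27.05 shift cm [-0.06  0.03  0.18] turn [ 0.0018  0.0009 -0.0023] | at [ 0.6213 -0.0283  0.0878] F [ 0.0407  0.5841 -0.9413] op 0.0228
```

```bash
python3 -m handwheel '[[[0,0,0.2],[0,0,0]],[[0,0,0.2],[0,0,0]]]'
python3 -m handwheel '[[[0,0,0.15],[0,0,0]],[[0,0,0.15],[0,0,0]]]'
python3 - <<'E'
from h import *
rel([.6207,-.0286,.086],Rdown(CY))
E
```

```text
t: 27.3
tool_pos: [0.6214, -0.0283, 0.0859]
tool_rot: [3.139, -0.063, -0.001]
contact_force: [0.1, -0.5, -0.5]
opening: 0.0231
grip_force: 60.1
t: 27.55
tool_pos: [0.6217, -0.0284, 0.0856]
tool_rot: [3.139, -0.063, -0.001]
contact_force: [-3.0, 0.1, 5.4]
opening: 0.0226
grip_force: 60.7
t 27.55 shift cm [-0.09  0.03 -0.04] turn [ 0.0019  0.0006 -0.0022] | at [ 0.6217 -0.0284  0.0856] F [-2.999   0.0637  5.4489] op 0.0226
```

Shoulder contact at the expected height. Release and rise.

```bash
python3 -m handwheel '[[[0,0,0],[0,0,0]],[[0,0,0],[0,0,0]],[[0,0,0],[0,0,0]],[[0,0,0],[0,0,0]],[[0,0,0],[0,0,0]]]' -0.6
python3 -m handwheel '[[[0,0,-3],[0,0,0]],[[0,0,-6],[0,0,0]],[[0,0,-10],[0,0,0]],[[0,0,-10],[0,0,0]]]'
python3 - <<'E'
from h import *
rel(L,Rdown(CY))
Q=("pin","pin_grip","pin_tip","hasp_edge","hasp_hinge")
a=lm("wrist",Q);s=lm("side",Q)
for q in Q[:3]:
    if a[1][q] is not None and s[1][q] is not None: print(q,tri((a[0],a[1][q]),(s[0],s[1][q])))
for n,X in dict(sh=L,grip=L+[0,0,.018],tip=L-[0,0,.056],edge=H-[0,0,.092],edge2=H-[0,0,.09]+OUT*.018).items():print(n,proj(a[0],X),proj(s[0],X))
E
```

```text
t: 28.18
tool_pos: [0.6214, -0.0284, 0.0844]
tool_rot: [3.139, -0.063, -0.001]
contact_force: [0.5, 0.1, 0.4]
opening: 0.0685
grip_force: 0.0
t: 28.68
tool_pos: [0.6241, -0.0286, 0.1894]
tool_rot: [3.138, -0.063, 0.012]
contact_force: [0.4, 0.3, 0.0]
opening: 0.0685
grip_force: 0.0
t 28.68 shift cm [-0.3   0.02 11.54] turn [ 0.0029 -0.0079 -0.0023] | at [ 0.6241 -0.0286  0.1894] F [0.4395 0.2692 0.0439] op 0.0685
wrist pin [([252.6, 191.8], 0.74)]
wrist pin_grip [([249.6, 198.4], 0.67)]
wrist pin_tip []
wrist hasp_edge []
wrist hasp_hinge [([251.6, 243.1], 0.56)]
side pin [([240.3, 186.5], 0.53)]
side pin_grip [([235.6, 181.2], 0.54)]
side pin_tip [([238.0, 197.2], 0.61), ([288.7, 161.4], 0.21)]
side hasp_edge []
side hasp_hinge [([246.5, 177.2], 0.56)]
pin [ 0.6188 -0.0299  0.071 ]
pin_grip [ 0.6264 -0.0246  0.0978]
sh [253.5347 193.2985] [238.1044 186.166 ]
grip [253.6636 198.7572] [238.0228 181.794 ]
tip [253.223  180.0949] [238.3505 199.3528]
edge [253.2767 204.6239] [245.4223 198.5674]
edge2 [253.2382 188.8303] [240.2916 197.1802]
```

```bash
python3 -c "
from station import ctrl
print(ctrl.finish_job())"
```

```text
the job is handed in; nothing more can be done
None
```

I handed the job in at about 29 s of robot time, but the system gave no verdict: by my checks the hasp is shut, the pin was rested and taken again, and it now stands through the loop, let go, with its grip on the loop.

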